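# Set the filling funnel and hold the squeeze bottle over it

## Task

I am about to top up the little amber bottle: lift the steel funnel out of the filling stand, set it upright and fully home in the bottle's open neck and let go of it. Then take the white squeeze bottle that stands nozzle-down in the same stand, carry it over the things standing in between without knocking any of them, and stop with its nozzle pointing straight down, centred, about a centimetre above the rim of the funnel, never letting it touch the funnel. Finish while still holding it there, hovering still, with the amber bottle standing where it was.

Things in the scene. Friction and masses are not known exactly. Their poses are not given: they have to be found in the camera images.
- stand: fixed filling stand: grey deck between two aluminium side plates, 78 (x) x 192 (y) mm, deck top 108 mm up; origin at the centre of its underside, y along its row of two holes. The squeeze bottle sits in the hole at y = +55 mm, the funnel in the one at y = -55 mm. It may stand left or right on the bench, the amber bottle on the other side. The bottle's black cap lies on its drip plate.
- funnel: loose steel funnel, 68 mm tall, 50 g, round about z; origin at the centre of the stem's lower end, z up to the mouth. Stem tapers from 11 mm diameter to 17 mm at z = 30 mm, where a flat 27 mm collar stops it; cone above, then a straight rim band 54 mm in diameter from z = 52 to 68 mm (grip it from outside). At the start the collar lies on the stand's deck, the stem in a 20 mm hole.
- funnel_collar (a point): underside of the funnel's stop collar, on its axis, 30 mm above the stem's end; it lies at the neck's rim when the funnel is fully home
- funnel_mouth (a point): centre of the funnel's open mouth, level with its rim, 68 mm above the stem's end
- amber_bottle: loose little amber glass bottle with a blank paper label and no cap, 54 mm diameter, 90 mm tall, 0.3 kg; origin at the centre of its underside, z up. Neck 26 mm outside, bore 20 mm.
- bottle_neck (a point): centre of the bottle's open neck, level with its rim, 90 mm above the underside
- squeeze_bottle: loose white squeeze bottle, about 70 g, upside down in the stand; origin at the centre of its own base (now its top, 43 mm above the deck), its z pointing down to the nozzle. Body 39 mm in diameter from 4 to 52 mm along z, shoulder to 73, spike nozzle to 138 mm. A 42 mm bore holds its lower body and shoulder 24 mm deep in the deck; grip the body above the deck.
- nozzle_tip (a point): tip of the squeeze bottle's nozzle, on its axis, 138 mm from its base
- lacquer_can: bystander: loose can with a black cap, 53 mm diameter, 107 mm tall, between stand and amber bottle; origin at the centre of its underside
- tape_rule: bystander: loose black and orange tape measure standing on its edge, 34 x 65 x 58 mm high, in the same row; origin at the centre of its underside
- solder_reel: bystander: loose solder reel standing on its flange, 52 mm diameter, 31 mm tall, in the same row; origin at the centre of its underside
Mind the look-alikes: they are no part of the job. What is meant by the amber_bottle is not blue, green or turquoise, and is the smaller of those in its own colour.

How it is judged:
On the way:
1. the funnel stands fully home in the amber bottle's neck, let go (horizontal distance between funnel_collar and bottle_neck below 0.004 m and z of funnel_collar in the frame of bottle_neck between -0.003 and 0.003 m and angle between each of funnel, amber_bottle's own z axis and vertical below 0.08 rad and contact force between the fingers and funnel below 0.1 N), for 0.3 s.
At the end, for the whole second after the job is handed in: Funnel home in the upright amber bottle (collar within 3 mm of the rim, 4 mm of centre) and let go; squeeze bottle held still by the fingers, upright within 0.12 rad, tip 3 to 20 mm above the rim, within 8 mm of centre, touching nothing else; amber bottle within 30 mm, others 20 mm, of their starts (all of step 1 and horizontal distance between nozzle_tip and funnel_mouth below 0.008 m and z of nozzle_tip in the frame of funnel_mouth between 0.003 and 0.02 m and angle between squeeze_bottle's own z axis and vertical above 3.02 rad and contact force between the fingers and squeeze_bottle above 1 N and contact force between squeeze_bottle and funnel below 0.05 N and contact force between squeeze_bottle and amber_bottle below 0.05 N and linear speed of squeeze_bottle below 0.02 m/s and distance of amber_bottle from where it was at the start of the episode below 0.03 m and distance of each of lacquer_can, tape_rule, solder_reel from where it was at the start of the episode below 0.02 m); the arm keeps its last pose, push and grip.
It fails at once if the can, the tape measure or the reel is knocked (moved 20 mm or more) (distance of any of lacquer_can, tape_rule, solder_reel from where it was at the start of the episode above 0.02 m).
It fails at once if the squeeze bottle touches the funnel (contact force between squeeze_bottle and funnel above 0.3 N).
It fails at once if the amber bottle is tipped over (angle between amber_bottle's own z axis and vertical above 0.4 rad).
It also fails if it takes over 61 s, if anything falls off the work surface, if the arm or the gripper's body presses on something with over 40 N, if the wrist force passes 120 N, or if a joint passes its speed limit or range.

## Robot

A 6-joint arm with a two-finger parallel gripper is mounted at the origin on a cart in front of the work surface, level with it; the furniture and walls round the work are solid. World frame = base frame: x ahead of the robot, y to its left, z up, the work surface at z = 0. Lengths are in m, angles in rad, forces in N, time in s.
With the tool pointing down it reaches from about 0.325 to 0.9 m from the base axis. Payload 3.5 kg.
Tool frame: the origin (TCP) lies midway between the tips of the shut fingers; the grasp point (between the pads) lies 19 mm behind it (ctrl.grasp_offset is the distance from the TCP to the grasp point, in m); z points along the fingers, y is the line along which they close (so a half turn about z gives the same grasp; the last joint's range is limited). The gripper opens to 85 mm and grips with 20 to 120 N. Pads are 22 mm wide; open, the fingers measure 114 mm over their backs; the gripper's body (76 mm by 85 mm) begins 54 mm behind the grasp point. The pads swing forward as they close: fully open they stand 13 mm farther back than shut.
Start: joints at [1.136, 0.276, -0.026, 1.268, 0, 1.467], TCP at [0.204, 0.591, 0.231] pointing down, gripper open.
Joint ranges: [-3.12, 3.12], [-0.85, 1.88], [-1.08, 1.24], [-1.95, 2.15], [-1.57, 1.53], [-3.14, 3.14]. Speed limits (rad/s): [2.57, 2.57, 3.14, 3.14, 3.14, 3.14].

## Interface

Orientations are given as a unit quaternion [x, y, z, w].
In Python, from cell import ctrl gives the robot as it stands.
- The arm moves only by the tool arm_command, never from a script. Its argument "series" is a list of rows, each a list of 7 numbers: the finger opening in mm, from 0 to 85.4, then the shift along the tool's x, y, z in units of 30 mm (1.0 is 30 mm), then the turn, a rotation vector about the tool's x, y, z in units of 5 degrees (1.0 is 5 degrees). In form: [[hand, tx, ty, tz, wx, wy, wz], ...]. A call has 1 to 10 rows; each row shifts and turns the commanded pose from where the row before left it, along the tool's axes as they then stand; what a row does not reach is not made up. A row lasts 1/10 s, in which the tool goes at most 50 mm and 8.59 degrees, less where a joint would pass 70% of its speed; a pose out of reach is approached as far as the arm can. A call is refused whole if a number of a shift passes 1 or a number of a turn 1, either way. A call with a gripper value outside its range is refused whole. The fingers move at their own pace and stop on an object; "force" is the grip in N (left out, the last holds). Time passes only in rows, so rows that do not move let the fingers close. It gives the time, the measured TCP pose, the force, the opening and the grip force at its end, in the units of the state.
- ctrl.sense(): the state, without advancing time (a new reading comes with each control period).
- ctrl.grab_frame(name): name is "scene" or "top" or "wrist"; returns the picture (420x560x3 uint8, red, green, blue); there is no depth.
- ctrl.get_calibration(name): a dict with "camera_matrix" (3x3 intrinsics, pixels), "R" (3x3) and "t" (3): a world point X has camera coordinates R X + t. Camera axes: x right, y down, z forward; pixel columns grow to the right and rows downward; lengths in m; the calibration is good to about 2 mm. A picture is of the moment at which its call begins: read the wrist's pose just before it. get_calibration takes no time and is no camera call; for the wrist camera it gives the pose at the moment of the call.
- ctrl.hand_in(): hands the job in; it is judged then, once.
The state is a dict: "time_s": time; "qpos": joint angles; "qvel": joint speeds; "joint_efforts": joint torques, N m; "position": TCP position; "orientation": TCP orientation; "wrist_force": force on the tool from outside, world axes, zero at the start; "torque": the same for the moment, N m; "width": finger opening in m; "grip_force": force on a finger pad.
Only numpy, scipy, OpenCV 4.12 (cv2) and the standard library are available. Lean on these libraries where they do the work, as an engineer would, in place of code of your own. Each camera call takes 0.05 s, during which the arm holds its last target. There are 200 camera calls.

## Working session

There is one attempt and no reset: what is moved stays moved. The work goes in short steps, Python scripts to look and compute and a tool call to move; the robot and the scene stay as the last step left them, time stands still between calls to the robot, and variables do not carry over. Pictures are saved under pics/ and viewed, at most 11 in all, crops included, and the job is handed in when it is done.

Besides the shell and the picture viewer there is one more tool, called after "Call:" as name([rows], argument=value, ...), one row to a line, values as JSON. arm_command: Moves the arm, as the interface text tells. Its arguments: {"type":"object","properties":{"series":{"type":"array"},"force":{"type":"number"}},"required":["series"]}

```bash
ls; mkdir -p pics; python3 - <<'E'
from cell import ctrl
import cv2,numpy as np
for n in ("scene","top"):
    im=ctrl.grab_frame(n); cv2.imwrite(f"pics/{n}0.png",im[:,:,::-1]); c=ctrl.get_calibration(n)
    print(n,np.round(c["camera_matrix"],1).tolist(),np.round(c["R"],3).tolist(),np.round(c["t"],3).tolist())
s=ctrl.sense();print(s["time_s"],s["position"],s["orientation"],s["width"])
E
```

```text
pics
scene [[416.0, 0.0, 277.0], [0.0, 416.0, 214.7], [0.0, 0.0, 1.0]] [[-0.777, -0.63, 0.001], [-0.365, 0.449, -0.815], [0.513, -0.634, -0.579]] [0.38, 0.279, 0.703]
top [[529.2, 0.0, 274.5], [0.0, 529.2, 208.1], [0.0, 0.0, 1.0]] [[-0.015, -1.0, -0.022], [-0.992, 0.018, -0.128], [0.128, 0.02, -0.992]] [-0.01, 0.526, 1.18]
0.1 [0.20331264 0.59027646 0.23024341] [ 1.65143894e-01  9.86268964e-01 -9.77752489e-04 -2.61655282e-04] 0.08534919810132144
```

View pics/scene0.png

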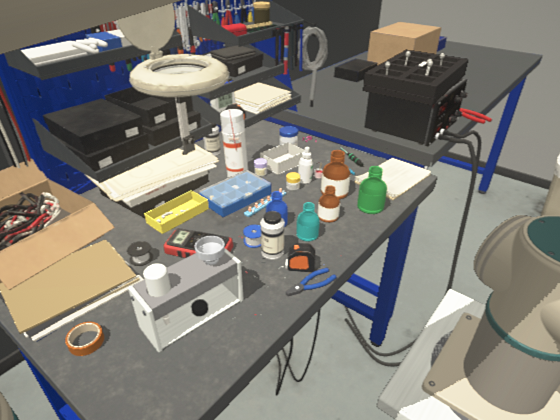

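View pics/top0.png

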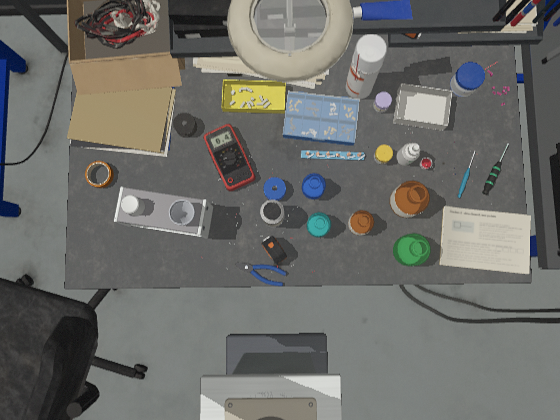

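The scene picture shows the stand near-left with the squeeze bottle at (157,280) and the funnel at (209,250). The can is at (272,235), the tape at (300,258), and the small amber bottle at (329,204). In the top view, the squeeze bottle is at (131,204), the funnel at (181,211), the can at (271,212), the tape at (272,248), the reel probably at (275,188), and the small amber bottle at (361,222). The bigger amber one is at (410,198).

```bash
cat > h.py <<'E'
from cell import ctrl
import cv2,numpy as np
from scipy.spatial.transform import Rotation as Ro
def ray(c,uv):
    K,R,t=[np.array(c[k]) for k in("camera_matrix","R","t")]
    d=R.T@np.linalg.solve(K,[uv[0],uv[1],1.]); return -R.T@t,d
def onz(c,uv,z):
    o,d=ray(c,uv); return o+d*(z-o[2])/d[2]
def proj(c,X):
    K,R,t=[np.array(c[k]) for k in("camera_matrix","R","t")]
    p=K@(R@np.array(X)+t); return p[:2]/p[2]
def togo(P,yawdir=None):
    "shift to TCP point P in tool axes, 30 mm units"
    s=ctrl.sense(); R=Ro.from_quat(s["orientation"]).as_matrix()
    print("t",round(s["time_s"],2),"pos",np.round(s["position"],4),"x",np.round(R[:,0],3),"y",np.round(R[:,1],3),"z",np.round(R[:,2],4),"w",round(s["width"],4),"grip",round(s["grip_force"],1),"F",np.round(s["wrist_force"],1))
    if P is not None: print("units",np.round(R.T@(np.array(P)-s["position"])/0.03,2))
E
python3 - <<'E'
from h import *
c=ctrl.get_calibration("top"); im=cv2.imread("pics/top0.png"); hsv=cv2.cvtColor(im,cv2.COLOR_BGR2HSV)
for n,uv,z in (("funnel",(181,211),.146),("squeeze",(131,204),.151),("can",(271,212),.107),("tape",(272,248),.058),("reel",(275,188),.031),("amber",(361,222),.09),("bigamber",(411,196),.12),("green",(411,249),.12),("turq",(319,225),.09),("blue",(314,186),.09)):
    print(n,np.round(onz(c,uv,z),3))
m=cv2.inRange(hsv,(3,110,40),(18,255,255)); 
n,l,st,ce=cv2.connectedComponentsWithStats(m)
for i in range(1,n):
    if st[i,4]>60: print("amber blob",st[i],ce[i])
cr=im[150:275,100:440]; cv2.imwrite("pics/crop.png",cv2.resize(cr,None,fx=2.35,fy=2.35,interpolation=cv2.INTER_CUBIC))
togo(None)
cw=ctrl.get_calibration("wrist");print(np.round(cw["camera_matrix"],1).tolist(),np.round(-np.array(cw["R"]).T@cw["t"],3),np.round(cw["R"],2).tolist())
E
```

```text
funnel [0.509 0.175 0.146]
squeeze [0.525 0.278 0.151]
can [ 0.508 -0.012  0.107]
tape [ 0.433 -0.012  0.058]
reel [ 0.573 -0.02   0.031]
amber [ 0.485 -0.207  0.09 ]
bigamber [ 0.535 -0.31   0.12 ]
green [ 0.423 -0.305  0.12 ]
turq [ 0.48  -0.116  0.09 ]
blue [ 0.566 -0.107  0.09 ]
amber blob [ 85 161  29  27 193] [101.72020725 175.54404145]
amber blob [395 181  35  34 909] [411.779978   197.20242024]
amber blob [350 210  24  24 426] [361.62910798 221.4342723 ]
t 0.1 pos [0.2033 0.5903 0.2302] x [-0.945  0.326  0.   ] y [ 0.326  0.945 -0.002] z [-8.0e-04 -1.8e-03 -1.0e+00] w 0.0853 grip 0.0 F [-0.   0.1  0.3]
[[351.4, 0.0, 275.6], [0.0, 351.4, 207.1], [0.0, 0.0, 1.0]] [0.133 0.614 0.374] [[0.32, 0.95, -0.0], [0.9, -0.31, 0.29], [0.27, -0.1, -0.96]]
```

View pics/crop.png

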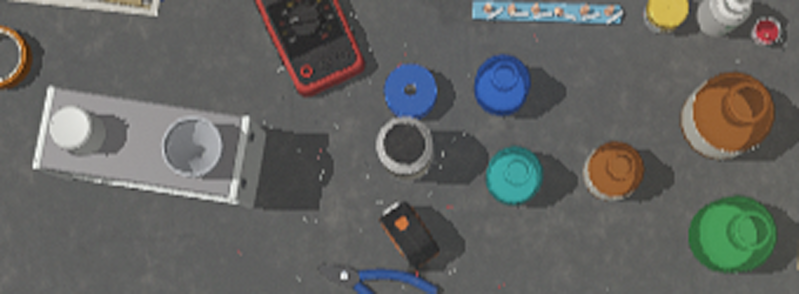

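The crop shows the squeeze bottle's base at about (68,127), the funnel mouth at (193,147), the blue reel (411,90), can (404,147) and tape (408,233). The amber bottle's neck ring is at (620,166). I'll move above the funnel for a close wrist view.

Call:
arm_command([
  [85,-0.94,-0.65,-0.1,0,0,0],
  [85,-0.94,-0.65,-0.1,0,0,0],
  [85,-0.94,-0.65,-0.1,0,0,0],
  [85,-0.94,-0.65,-0.1,0,0,0],
  [85,-0.94,-0.65,-0.1,0,0,0],
  [85,-0.94,-0.65,-0.1,0,0,0],
  [85,-0.94,-0.65,0,0,0,0],
  [85,-0.94,-0.65,0,0,0,0],
  [85,-0.94,-0.65,0,0,0,0],
  [85,-0.94,-0.65,0,0,0,0],
])

```text
time_s: 1.1
position: [0.407, 0.3133, 0.2489]
orientation: [0.165, 0.986, -0.0, -0.0]
wrist_force: [0.6, 0.1, -0.9]
width: 0.0852
grip_force: 0.0
```

Call:
arm_command([
  [85,-0.94,-0.65,0,0,0,0],
  [85,-0.94,-0.65,0,0,0,0],
  [85,-0.94,-0.65,0,0,0,0],
  [85,-0.94,-0.65,0,0,0,0],
  [85,-0.94,-0.65,0,0,0,0],
  [85,0,0,0,0,0,1],
  [85,0,0,0,0,0,1],
  [85,0,0,0,0,0,1],
  [85,0,0,0,0,0,1],
  [85,0,0,0,0,0,1],
])

```text
time_s: 2.1
position: [0.5078, 0.1764, 0.2487]
orientation: [0.376, 0.926, -0.0, -0.001]
wrist_force: [-0.1, -0.2, 0.4]
width: 0.0852
grip_force: 0.0
```

Call:
arm_command([
  [85,0,0,0,0,0,1],
  [85,0,0,0,0,0,1],
  [85,0,0,0,0,0,1],
  [85,0,0,0,0,0,1],
  [85,0,0,0,0,0,1],
  [85,0,0,0,0,0,1],
  [85,0,0,0,0,0,1],
  [85,0,0,0,0,0,1],
  [85,0,0,0,0,0,1],
  [85,0,0,0,0,0,1],
])

```text
time_s: 3.1
position: [0.5078, 0.1765, 0.2487]
orientation: [0.733, 0.681, -0.001, -0.0]
wrist_force: [-0.0, 0.3, -0.5]
width: 0.085
grip_force: 0.0
```

Call:
arm_command([
  [85,0,0,0,0,0,1],
  [85,0,0,0,0,0,0],
  [85,0,0,0,0,0,0],
])

```text
time_s: 3.4
position: [0.5079, 0.1765, 0.2489]
orientation: [0.76, 0.65, -0.0, -0.0]
wrist_force: [-0.8, -0.6, -0.3]
width: 0.085
grip_force: 0.0
```

```bash
python3 - <<'E'
from h import *
togo(None); c=ctrl.get_calibration("wrist"); im=ctrl.grab_frame("wrist"); cv2.imwrite("pics/w1.png",im[:,:,::-1])
np.savez("pics/w1.npz",**{k:np.array(c[k]) for k in("camera_matrix","R","t")})
print(proj(c,[.509,.175,.146]),proj(c,[.525,.278,.151]),np.round(-np.array(c["R"]).T@c["t"],3))
E
```

```text
t 3.4 pos [0.5079 0.1765 0.2489] x [ 0.155  0.988 -0.   ] y [ 0.988 -0.155 -0.001] z [-8.e-04 -2.e-04 -1.e+00] w 0.085 grip 0.0 F [-0.8 -0.6 -0.3]
[277.63657504 206.60224812] [277.89907655  51.12256561] [0.519 0.249 0.392]
```

View pics/w1.png

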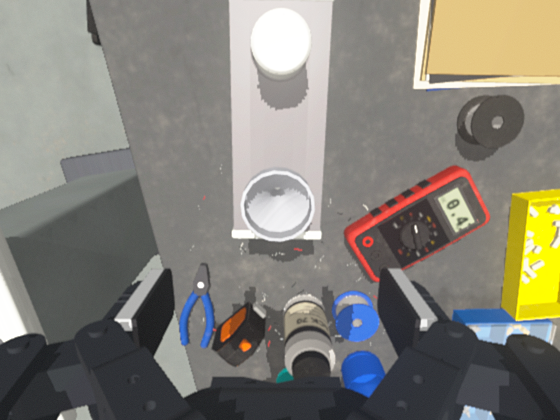

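The wrist view shows the funnel mouth ellipse around (278,205) and the squeeze bottle's base at about (280,40). The can, tape and reel are clear below. I'll fit the edges.

```bash
python3 - <<'E'
from h import *
c=np.load("pics/w1.npz"); im=cv2.imread("pics/w1.png"); g=cv2.cvtColor(im,cv2.COLOR_BGR2GRAY)
# rim: radial strongest edge around (278,205); back-project, fit circle on plane z=.146
def radial(cen,r0,r1,z,sign):
    P=[]
    for a in np.deg2rad(np.arange(0,360,4)):
        r=np.arange(r0,r1,.5); u=cen[0]+r*np.cos(a); v=cen[1]+r*np.sin(a)
        p=cv2.remap(cv2.GaussianBlur(g,(3,3),0),u.astype('f4')[None],v.astype('f4')[None],1)[0].astype(float)
        d=np.gradient(p)*sign; i=np.argmax(d)
        if d[i]>4: P.append(onz(c,(u[i],v[i]),z)[:2])
    P=np.array(P); k=np.ones(len(P),bool)
    for _ in range(6):
        A=np.c_[2*P[k],np.ones(k.sum())]; s=np.linalg.lstsq(A,(P[k]**2).sum(1),rcond=None)[0]
        R=np.sqrt(s[2]+s[0]**2+s[1]**2); e=np.abs(np.hypot(*(P-s[:2]).T)-R); k=e<max(.0015,np.median(e))
    return s[:2],R,k.sum(),len(P)
print("rim",radial((278,205),28,45,.146,-1))
m=(im.min(2)>200).astype(np.uint8); n,l,st,ce=cv2.connectedComponentsWithStats(m); i=l[45,280]; print("sq",st[i],ce[i])
print("base",radial((281,38),22,38,.151,-1))
E
```

```text
rim (array([0.50868691, 0.17485396]), np.float64(0.027087159342246394), np.int64(59), 90)
sq [  229     0   104   175 10639] [276.14146066  60.24278598]
base (array([0.5273309 , 0.28327054]), np.float64(0.018846194373273343), np.int64(90), 90)
```

Rim radius is 27.1 mm and the hole distance is 110 mm, both as specified. I'll descend and grip the funnel.

Call:
arm_command([
  [85,-0.05,0.03,0.73,0,0,0],
  [85,0,0,0.74,0,0,0],
  [85,0,0,0.74,0,0,0],
  [85,0,0,0.74,0,0,0],
  [85,0,0,0.74,0,0,0],
  [85,0,0,0.74,0,0,0],
  [85,0,0,0,0,0,0],
], force=30)

```text
time_s: 4.15
position: [0.5058, 0.1743, 0.1132]
orientation: [0.76, 0.65, -0.003, -0.002]
wrist_force: [-0.0, 0.3, -0.2]
width: 0.085
grip_force: 0.0
```

Call:
arm_command([
  [50,0,0,0,0,0,0],
  [50,0,0,0,0,0,0],
  [50,0,0,0,0,0,0],
  [50,0,0,0,0,0,0],
  [50,0,0,0,0,0,0],
  [50,0,0,0,0,0,0],
], force=30)

```text
time_s: 4.75
position: [0.5102, 0.1753, 0.1182]
orientation: [0.76, 0.649, 0.001, 0.001]
wrist_force: [-1.7, 0.0, 5.8]
width: 0.0533
grip_force: 31.7
```

Call:
arm_command([
  [50,0,0,-0.2,0,0,0],
  [50,0,0,-0.4,0,0,0],
  [50,0,0,-0.6,0,0,0],
  [50,0,0,-0.8,0,0,0],
  [50,0,0,-0.8,0,0,0],
  [50,0,0,-0.8,0,0,0],
  [50,0,0,-0.6,0,0,0],
  [50,0,0,0,0,0,0],
  [50,0,0,0,0,0,0],
])

```text
time_s: 5.65
position: [0.509, 0.175, 0.2427]
orientation: [0.76, 0.649, 0.0, 0.0]
wrist_force: [-0.1, 0.8, -0.7]
width: 0.0533
grip_force: 31.7
```

```bash
python3 - <<'E'
from h import *
togo([.487,-.20,.24]); im=ctrl.grab_frame("scene"); cv2.imwrite("pics/s2.png",cv2.resize(im[130:330,100:400,::-1],None,fx=2.6,fy=2.6))
E
```

```text
t 5.65 pos [0.509  0.175  0.2427] x [0.157 0.988 0.   ] y [ 0.988 -0.157  0.001] z [ 8.e-04  2.e-04 -1.e+00] w 0.0533 grip 31.7 F [-0.1  0.8 -0.7]
units [-12.46   1.23   0.09]
```

View pics/s2.png

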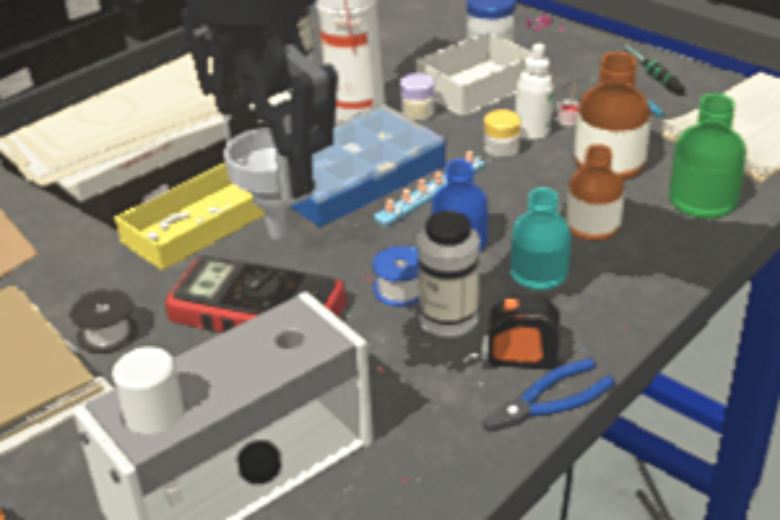

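The funnel hangs upright in the fingers at (265,175) in the crop, and everything else is standing undisturbed. I'll carry it past the amber bottle to view the neck with the wrist camera.

Call:
arm_command([
  [50,-0.4,0.03,0,0,0,0],
  [50,-0.8,0.07,0,0,0,0],
  [50,-1,0.08,0,0,0,0],
  [50,-1,0.08,0,0,0,0],
  [50,-1,0.08,0,0,0,0],
  [50,-1,0.08,0,0,0,0],
  [50,-1,0.08,0,0,0,0],
  [50,-1,0.08,0,0,0,0],
  [50,-1,0.08,0,0,0,0],
  [50,-1,0.08,0,0,0,0],
])

```text
time_s: 6.7
position: [0.486, -0.1027, 0.2411]
orientation: [0.761, 0.649, -0.001, -0.001]
wrist_force: [-0.0, -1.0, -0.8]
width: 0.0539
grip_force: 31.7
```

Call:
arm_command([
  [50,-1,0.08,0,0,0,0],
  [50,-1,0.08,0,0,0,0],
  [50,-1,0.08,0,0,0,0],
  [50,-1,0.08,0,0,0,0],
  [50,-1,0.08,0,0,0,0],
  [50,-0.7,0.06,0,0,0,0],
  [50,-0.3,0.03,0,0,0,0],
  [50,0,0,0,0,0,0],
  [50,0,0,0,0,0,0],
])

```text
time_s: 7.6
position: [0.4733, -0.2804, 0.2418]
orientation: [0.76, 0.649, 0.0, -0.001]
wrist_force: [0.1, 1.1, -0.9]
width: 0.0532
grip_force: 31.7
```

```bash
python3 - <<'E'
from h import *
togo(None); c=ctrl.get_calibration("wrist"); im=ctrl.grab_frame("wrist"); cv2.imwrite("pics/w2.png",im[:,:,::-1])
np.savez("pics/w2.npz",**{k:np.array(c[k]) for k in("camera_matrix","R","t")})
print(proj(c,[.487,-.207,.09]))
E
```

```text
t 7.6 pos [ 0.4733 -0.2804  0.2418] x [0.157 0.988 0.001] y [ 0.988 -0.157 -0.001] z [-0.0012  0.0015 -1.    ] w 0.0532 grip 31.7 F [ 0.1  1.1 -0.9]
[278.72749208  98.47789201]
```

View pics/w2.png

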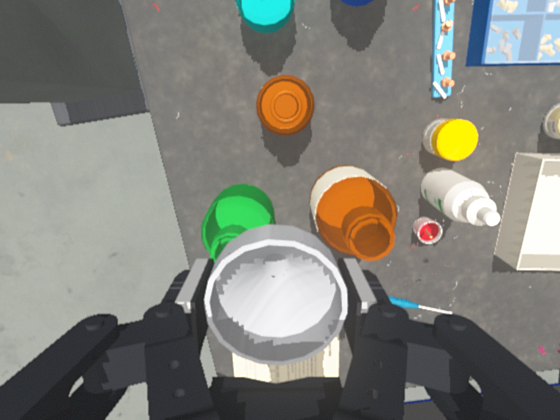

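The wrist view shows the amber neck ring at about (287,105), nearly straight below the camera, and the held funnel's rim around (276,295). I'll fit both.

```bash
cat >> h.py <<'E'
def radial(c,g,cen,r0,r1,z,sign,R0=None):
    P=[];g=cv2.GaussianBlur(g,(3,3),0)
    for a in np.deg2rad(np.arange(0,360,4)):
        r=np.arange(r0,r1,.5); u=cen[0]+r*np.cos(a); v=cen[1]+r*np.sin(a)
        p=cv2.remap(g,u.astype('f4')[None],v.astype('f4')[None],1)[0].astype(float)
        d=np.gradient(p)*sign; i=np.argmax(d)
        if d[i]>2: P.append(onz(c,(u[i],v[i]),z)[:2])
    P=np.array(P); k=np.ones(len(P),bool)
    for _ in range(8):
        A=np.c_[2*P[k],np.ones(k.sum())]; s=np.linalg.lstsq(A,(P[k]**2).sum(1),rcond=None)[0]
        R=np.sqrt(s[2]+s[0]**2+s[1]**2); e=np.abs(np.hypot(*(P-s[:2]).T)-R); k=e<max(.0006,np.median(e))
    return np.round(s[:2],4),round(R,4),k.sum(),len(P)
E
python3 - <<'E'
from h import *
c=np.load("pics/w2.npz"); im=cv2.imread("pics/w2.png"); g=cv2.cvtColor(im,cv2.COLOR_BGR2GRAY)
print(g[106,250:325].tolist())
print(g[70:140,287].tolist())
for s in(1,-1):
    for r in((7,13),(11,18),(18,34)): print(s,r,radial(c,g,(287,105),*r,.09,s))
print("cam",np.round(-c["R"].T@c["t"],3))
for s in(1,-1): print("funnel rim",s,radial(c,g,(276,293),62,80,.2696,s))
E
```

```text
[131, 130, 127, 129, 131, 127, 104, 95, 103, 96, 85, 105, 137, 141, 142, 143, 143, 141, 141, 138, 132, 142, 144, 135, 127, 139, 142, 143, 142, 142, 142, 142, 145, 142, 142, 142, 141, 142, 142, 141, 142, 141, 141, 143, 143, 140, 130, 103, 113, 141, 139, 124, 130, 138, 139, 141, 136, 102, 82, 84, 88, 98, 88, 82, 104, 120, 130, 133, 135, 135, 133, 133, 134, 133, 133]
[129, 130, 128, 130, 125, 118, 113, 119, 109, 87, 87, 115, 139, 146, 146, 145, 145, 143, 142, 143, 152, 158, 146, 125, 117, 136, 142, 143, 141, 143, 141, 142, 143, 141, 141, 142, 142, 143, 141, 142, 143, 141, 141, 138, 141, 141, 140, 125, 120, 152, 163, 138, 116, 124, 135, 136, 140, 152, 143, 108, 94, 100, 96, 88, 78, 83, 84, 85, 86, 85]
1 (7, 13) (array([ 0.4922, -0.2134]), np.float64(0.0099), np.int64(50), 50)
1 (11, 18) (array([ 0.4916, -0.2134]), np.float64(0.0102), np.int64(89), 89)
1 (18, 34) (array([ 0.491 , -0.2156]), np.float64(0.0231), np.int64(42), 84)
-1 (7, 13) (array([ 0.4916, -0.2134]), np.float64(0.0084), np.int64(81), 81)
-1 (11, 18) (array([ 0.4917, -0.2132]), np.float64(0.0122), np.int64(50), 68)
-1 (18, 34) (array([ 0.4904, -0.2128]), np.float64(0.0183), np.int64(90), 90)
cam [ 0.485 -0.208  0.385]
funnel rim 1 (array([ 0.4742, -0.2767]), np.float64(0.0286), np.int64(38), 76)
funnel rim -1 (array([ 0.4729, -0.2769]), np.float64(0.0285), np.int64(37), 74)
```

```bash
python3 - <<'E'
from h import *
c=np.load("pics/w2.npz"); im=cv2.imread("pics/w2.png"); g=cv2.cvtColor(im,cv2.COLOR_BGR2GRAY)
print(g[215:245,276].tolist());print(g[335:375,276].tolist());print(g[275,195:225].tolist());print(g[275,330:360].tolist())
for z in(.264,.268,.272):
    for uv in((276,225.5),(276,362),(205,290),(348,290)): print(z,uv,np.round(onz(c,uv,z),4))
togo([.4917,-.2134,.17])
E
```

```text
[132, 130, 131, 132, 132, 129, 126, 123, 126, 144, 169, 178, 177, 178, 177, 178, 176, 178, 179, 177, 178, 179, 177, 177, 195, 230, 243, 245, 244, 240]
[245, 233, 200, 177, 179, 179, 180, 179, 178, 163, 137, 127, 126, 125, 125, 127, 126, 124, 125, 124, 126, 124, 124, 124, 123, 136, 155, 170, 172, 170, 170, 168, 166, 167, 171, 175, 175, 169, 171, 171]
[174, 175, 176, 176, 180, 168, 114, 65, 54, 57, 56, 55, 51, 45, 75, 150, 216, 244, 247, 246, 247, 248, 245, 232, 199, 154, 139, 143, 145, 143]
[163, 163, 160, 185, 233, 244, 244, 244, 247, 245, 202, 126, 73, 60, 62, 62, 64, 64, 64, 73, 115, 163, 176, 176, 174, 176, 175, 176, 173, 176]
0.264 (276, 225.5) [ 0.478  -0.2512  0.264 ]
0.264 (276, 362) [ 0.4687 -0.3108  0.264 ]
0.264 (205, 290) [ 0.4467 -0.2732  0.264 ]
0.264 (348, 290) [ 0.5015 -0.2818  0.264 ]
0.268 (276, 225.5) [ 0.4783 -0.2497  0.268 ]
0.268 (276, 362) [ 0.4692 -0.3074  0.268 ]
0.268 (205, 290) [ 0.4479 -0.271   0.268 ]
0.268 (348, 290) [ 0.501  -0.2793  0.268 ]
0.272 (276, 225.5) [ 0.4785 -0.2483  0.272 ]
0.272 (276, 362) [ 0.4698 -0.304   0.272 ]
0.272 (205, 290) [ 0.4492 -0.2689  0.272 ]
0.272 (348, 290) [ 0.5004 -0.2769  0.272 ]
t 7.65 pos [ 0.4735 -0.2802  0.242 ] x [0.156 0.988 0.001] y [ 0.988 -0.156 -0.001] z [-9.0e-04  1.2e-03 -1.0e+00] w 0.0536 grip 31.7 F [-0.4 -0.6 -0.1]
units [2.29 0.25 2.4 ]
```

The held rim spans rows 239 to 361 (the outer wall faces the camera on the near side). That gives 53 mm, centred on the TCP within 1 mm, so the grasp is good. I'll align over the neck at (0.4917, -0.2134) and go down to just above it.

Call:
arm_command([
  [50,0.57,0.06,0,0,0,0],
  [50,0.57,0.06,0,0,0,0],
  [50,0.57,0.06,0,0,0,0],
  [50,0.58,0.07,0,0,0,0],
  [50,0,0,0.8,0,0,0],
  [50,0,0,0.8,0,0,0],
  [50,0,0,0.8,0,0,0],
  [50,0,0,0.6,0,0,0],
  [50,0,0,0.3,0,0,0],
  [50,0,0,0,0,0,0],
])

```text
time_s: 8.65
position: [0.4913, -0.2126, 0.1422]
orientation: [0.76, 0.65, -0.0, -0.001]
wrist_force: [0.0, 0.0, -1.2]
width: 0.0534
grip_force: 31.7
```

Call:
arm_command([
  [50,0,0,0,0,0,0],
  [50,0,0,0,0,0,0],
])

```text
time_s: 8.85
position: [0.4932, -0.2148, 0.1448]
orientation: [0.76, 0.65, 0.0, 0.001]
wrist_force: [-0.0, 0.3, 0.3]
width: 0.0533
grip_force: 31.7
```

```bash
python3 - <<'E'
from h import *
togo([.4917,-.2134,.100]); c=ctrl.get_calibration("scene"); im=ctrl.grab_frame("scene"); cv2.imwrite("pics/s3.png",cv2.resize(im[130:230,270:400,::-1],None,fx=5,fy=5,interpolation=cv2.INTER_CUBIC))
for P in((.4917,-.2134,.09),(.4917,-.2134,.102)): print((proj(c,P)-[270,130]+.5)*5-.5)
E
```

```text
t 8.85 pos [ 0.4932 -0.2148  0.1448] x [ 0.156  0.988 -0.001] y [ 0.988 -0.156  0.002] z [ 0.0022 -0.0013 -1.    ] w 0.0533 grip 31.7 F [-0.   0.3  0.3]
units [ 0.04 -0.06  1.49]
[302.88139443 285.60960386]
[304.69334896 264.94952928]
```

View pics/s3.png

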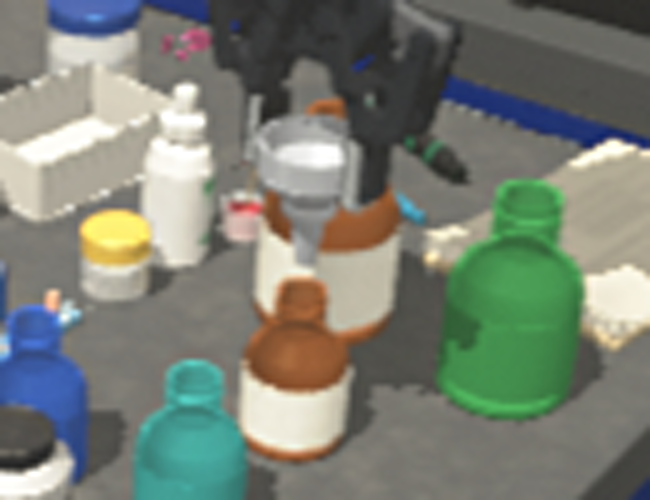

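The scene crop shows the stem tip at (306,263) directly above the amber neck at (303,287). I'll lower it in.

Call:
arm_command([
  [50,0,-0.02,0.2,0,0,0],
  [50,0,0,0.2,0,0,0],
  [50,0,0,0.2,0,0,0],
  [50,0,0,0.2,0,0,0],
  [50,0,0,0.2,0,0,0],
  [50,0,0,0.15,0,0,0],
  [50,0,0,0.1,0,0,0],
  [50,0,0,0,0,0,0],
  [50,0,0,0,0,0,0],
])

```text
time_s: 9.8
position: [0.4916, -0.2145, 0.106]
orientation: [0.76, 0.649, 0.0, 0.0]
wrist_force: [0.8, -0.1, 0.0]
width: 0.054
grip_force: 31.7
```

Call:
arm_command([
  [50,0,0,0.05,0,0,0],
  [50,0,0,0.05,0,0,0],
  [50,0,0,0,0,0,0],
])

```text
time_s: 10.1
position: [0.4914, -0.2144, 0.1028]
orientation: [0.76, 0.649, -0.0, -0.0]
wrist_force: [-0.1, 0.8, -0.7]
width: 0.0531
grip_force: 31.7
```

Call:
arm_command([
  [50,0,0,0.04,0,0,0],
  [50,0,0,0.03,0,0,0],
  [50,0,0,0,0,0,0],
])

```text
time_s: 10.4
position: [0.4914, -0.2144, 0.1007]
orientation: [0.76, 0.649, -0.0, -0.0]
wrist_force: [1.0, -0.1, -0.8]
width: 0.0535
grip_force: 31.7
```

Call:
arm_command([
  [50,0,0,0.03,0,0,0],
  [50,0,0,0,0,0,0],
])

```text
time_s: 10.6
position: [0.4916, -0.2145, 0.1003]
orientation: [0.76, 0.649, 0.0, 0.0]
wrist_force: [-1.3, 0.7, 1.9]
width: 0.0536
grip_force: 31.9
```

Contact is beginning at the predicted height. I'll press slightly, then open.

Call:
arm_command([
  [50,0,0,0.02,0,0,0],
  [50,0,0,0,0,0,0],
  [58,0,0,0,0,0,0],
  [62,0,0,0,0,0,0],
  [70,0,0,0,0,0,0],
  [85,0,0,0,0,0,0],
  [85,0,0,0,0,0,0],
  [85,0,0,0,0,0,0],
  [85,0,0,0,0,0,0],
])

```text
time_s: 11.5
position: [0.4915, -0.2144, 0.0993]
orientation: [0.76, 0.649, 0.0, -0.0]
wrist_force: [-0.6, -0.1, 0.1]
width: 0.0847
grip_force: 0.0
```

Call:
arm_command([
  [85,0,0,-0.3,0,0,0],
  [85,0,0,-0.6,0,0,0],
  [85,0,0,-0.8,0,0,0],
  [85,0,0,-0.9,0,0,0],
  [85,0,0,-0.9,0,0,0],
  [85,0,0,-0.9,0,0,0],
  [85,0,0,-0.5,0,0,0],
  [85,0,0,0,0,0,0],
  [85,0,0,0,0,0,0],
])

```text
time_s: 12.4
position: [0.4915, -0.2144, 0.2465]
orientation: [0.76, 0.649, 0.0, 0.0]
wrist_force: [-0.9, -0.2, 0.6]
width: 0.085
grip_force: 0.0
```

```bash
python3 - <<'E'
from h import *
togo([.5273,.2833,.25]); 
c=ctrl.get_calibration("wrist"); im=ctrl.grab_frame("wrist"); cv2.imwrite("pics/w4.png",im[:,:,::-1])
np.savez("pics/w4.npz",**{k:np.array(c[k]) for k in("camera_matrix","R","t")})
print(proj(c,[.4917,-.2134,.128]))
s=ctrl.grab_frame("scene"); a=cv2.resize(s[130:230,270:400,::-1],(520,400),interpolation=cv2.INTER_CUBIC)
b=cv2.resize(im[:,100:440,::-1],None,fx=.82,fy=.82); h=np.zeros((400,520+b.shape[1],3),np.uint8); h[:,:520]=a; h[:b.shape[0],520:]=b
cv2.imwrite("pics/c4.png",h); print(b.shape,h.shape)
E
```

```text
t 12.4 pos [ 0.4915 -0.2144  0.2465] x [ 0.157  0.988 -0.   ] y [ 0.988 -0.157  0.001] z [ 6.e-04 -4.e-04 -1.e+00] w 0.085 grip 0.0 F [-0.9 -0.2  0.6]
units [16.57 -1.42 -0.12]
[275.71776697 197.74657628]
(344, 279, 3) (400, 799, 3)
```

View pics/c4.png

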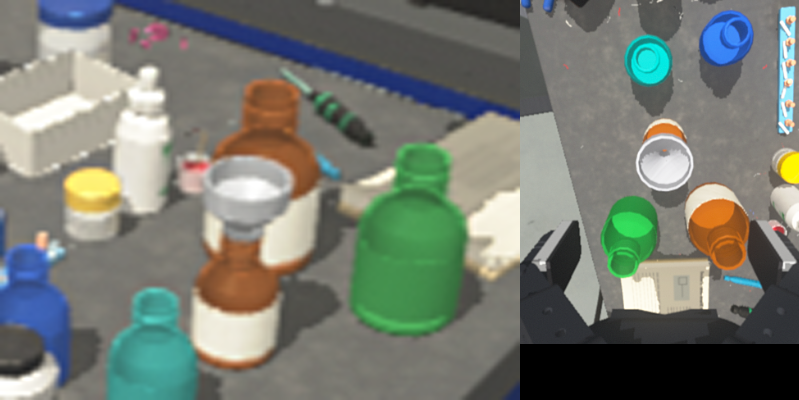

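The funnel stands home and upright in the amber bottle: mouth at (247,190) in the scene crop, and the wrist crop shows the rim at (665,162). I'll fit its mouth, then go for the squeeze bottle.

```bash
python3 - <<'E'
from h import *
c=np.load("pics/w4.npz"); im=cv2.imread("pics/w4.png"); g=cv2.cvtColor(im,cv2.COLOR_BGR2GRAY)
for s in(1,-1): print(s,radial(c,g,(276.5,198),27,45,.128,s))
E
```

```text
1 (array([ 0.4916, -0.2151]), np.float64(0.0245), np.int64(85), 90)
-1 (array([ 0.4916, -0.2151]), np.float64(0.0272), np.int64(90), 90)
```

Call:
arm_command([
  [85,0.4,-0.03,0,0,0,0],
  [85,0.8,-0.07,0,0,0,0],
  [85,1,-0.09,0,0,0,0],
  [85,1,-0.09,0,0,0,0],
  [85,1,-0.09,0,0,0,0],
  [85,1,-0.09,0,0,0,0],
  [85,1,-0.09,0,0,0,0],
  [85,1,-0.09,0,0,0,0],
  [85,1,-0.09,0,0,0,0],
  [85,1,-0.09,0,0,0,0],
])

```text
time_s: 13.5
position: [0.5093, 0.064, 0.2453]
orientation: [0.76, 0.65, -0.001, -0.001]
wrist_force: [-0.9, 0.9, 0.2]
width: 0.085
grip_force: 0.0
```

Call:
arm_command([
  [85,1,-0.09,0,0,0,0],
  [85,1,-0.09,0,0,0,0],
  [85,1,-0.09,0,0,0,0],
  [85,1,-0.08,0,0,0,0],
  [85,0.8,-0.07,0,0,0,0],
  [85,0,0,0,0,0,0],
  [85,0,0,0,0,0,0],
])

```text
time_s: 14.2
position: [0.5195, 0.2067, 0.2453]
orientation: [0.76, 0.65, -0.001, -0.0]
wrist_force: [-0.5, 0.4, 0.4]
width: 0.0847
grip_force: 0.0
```

```bash
python3 - <<'E'
from h import *
togo([.5273,.2833,.115]); c=ctrl.get_calibration("wrist"); im=ctrl.grab_frame("wrist"); cv2.imwrite("pics/w5.png",im[:,:,::-1])
g=cv2.cvtColor(im,cv2.COLOR_RGB2GRAY); p=proj(c,[.5273,.2833,.151]); print(p)
for z in(.151,.147):
  for s in(1,-1): print(z,s,radial(c,g,p,18,42,z,s))
E
```

```text
t 14.2 pos [0.5195 0.2067 0.2453] x [ 0.155  0.988 -0.001] y [ 0.988 -0.155 -0.002] z [-2.1e-03 -8.0e-04 -1.0e+00] w 0.0847 grip 0.0 F [-0.5  0.4  0.4]
units [ 2.57 -0.13  4.34]
[269.83955538  94.21971424]
0.151 1 (array([0.5272, 0.2674]), np.float64(0.016), np.int64(9), 11)
0.151 -1 (array([0.5277, 0.2837]), np.float64(0.0189), np.int64(84), 90)
0.147 1 (array([0.5272, 0.2672]), np.float64(0.0163), np.int64(9), 11)
0.147 -1 (array([0.5277, 0.2838]), np.float64(0.0193), np.int64(84), 90)
```

Mouth centre is (0.4916, -0.2151) with the right radius, and the squeeze bottle is at (0.5277, 0.2837). I'll move over it, descend and grip.

Call:
arm_command([
  [85,0.65,-0.03,0,0,0,0],
  [85,0.65,-0.03,0,0,0,0],
  [85,0.64,-0.03,0,0,0,0],
  [85,0.64,-0.03,0,0,0,0],
  [85,0,0,0.9,0,0,0],
  [85,0,0,0.9,0,0,0],
  [85,0,0,0.9,0,0,0],
  [85,0,0,0.8,0,0,0],
  [85,0,0,0.5,0,0,0],
  [85,0,0,0.3,0,0,0],
])

```text
time_s: 15.25
position: [0.5284, 0.2831, 0.1157]
orientation: [0.76, 0.649, -0.001, -0.0]
wrist_force: [0.4, -0.0, -0.2]
width: 0.0851
grip_force: 0.0
```

Call:
arm_command([
  [85,0,0,0,0,0,0],
  [85,0,0,0,0,0,0],
  [85,0,0,0,0,0,0],
])

```text
time_s: 15.55
position: [0.5303, 0.2837, 0.1188]
orientation: [0.76, 0.649, 0.001, 0.0]
wrist_force: [-0.0, 0.2, -0.2]
width: 0.0849
grip_force: 0.0
```

```bash
python3 - <<'E'
from h import *
togo([.5277,.2837,.113])
E
```

```text
t 15.55 pos [0.5303 0.2837 0.1188] x [0.157 0.988 0.001] y [ 0.988 -0.157  0.002] z [ 0.0026  0.001  -1.    ] w 0.0849 grip 0.0 F [-0.   0.2 -0.2]
units [-0.01 -0.08  0.19]
```

Call:
arm_command([
  [85,0,-0.04,0.1,0,0,0],
  [85,0,0,0,0,0,0],
  [85,0,0,0,0,0,0],
])

```text
time_s: 15.85
position: [0.5279, 0.2834, 0.1145]
orientation: [0.76, 0.649, 0.0, 0.0]
wrist_force: [0.6, 0.1, -0.9]
width: 0.085
grip_force: 0.0
```

Call:
arm_command([
  [85,0,0,0,0,0,0],
])

```text
time_s: 15.95
position: [0.5279, 0.2834, 0.1145]
orientation: [0.76, 0.649, 0.0, 0.0]
wrist_force: [-0.9, -0.1, 0.0]
width: 0.0853
grip_force: 0.0
```

Call:
arm_command([
  [36,0,0,0,0,0,0],
  [36,0,0,0,0,0,0],
  [36,0,0,0,0,0,0],
  [36,0,0,0,0,0,0],
  [36,0,0,0,0,0,0],
  [36,0,0,0,0,0,0],
  [36,0,0,0,0,0,0],
  [36,0,0,0,0,0,0],
], force=35)

```text
time_s: 16.75
position: [0.5279, 0.2834, 0.1143]
orientation: [0.76, 0.649, 0.0, 0.0]
wrist_force: [-0.8, 0.4, 0.5]
width: 0.0379
grip_force: 35.0
```

Gripped at 37.9 mm width. Lifting straight up.

Call:
arm_command([
  [36,0,0,-0.2,0,0,0],
  [36,0,0,-0.4,0,0,0],
  [36,0,0,-0.6,0,0,0],
  [36,0,0,-0.7,0,0,0],
  [36,0,0,-0.7,0,0,0],
  [36,0,0,-0.7,0,0,0],
  [36,0,0,-0.7,0,0,0],
  [36,0,0,-0.7,0,0,0],
  [36,0,0,-0.6,0,0,0],
  [36,0,0,-0.4,0,0,0],
])

```text
time_s: 17.75
position: [0.5286, 0.2837, 0.2882]
orientation: [0.76, 0.649, 0.002, 0.001]
wrist_force: [1.0, 0.3, 0.4]
width: 0.0381
grip_force: 35.2
```

Call:
arm_command([
  [36,0,0,-0.2,0,0,0],
  [36,0,0,0,0,0,0],
  [36,0,0,0,0,0,0],
  [36,0,0,0,0,0,0],
])

```text
time_s: 18.15
position: [0.5273, 0.2831, 0.29]
orientation: [0.76, 0.649, -0.001, -0.0]
wrist_force: [-0.3, -0.1, -1.6]
width: 0.0378
grip_force: 35.2
```

```bash
python3 - <<'E'
from h import *
togo([.4916,-.2151,.2725]); c=ctrl.get_calibration("scene"); im=ctrl.grab_frame("scene"); cv2.imwrite("pics/s6.png",im[:,:,::-1])
s=ctrl.sense(); p=np.array(s["position"])
for d in(.0367,-.1013): print(proj(c,p+[0,0,d]))
cv2.imwrite("pics/s6c.png",cv2.resize(im[100:330,80:300,::-1],None,fx=2.6,fy=2.6,interpolation=cv2.INTER_CUBIC))
E
```

```text
t 18.15 pos [0.5273 0.2831 0.29  ] x [ 0.157  0.988 -0.001] y [ 0.988 -0.157 -0.002] z [-2.1e-03 -8.0e-04 -1.0e+00] w 0.0378 grip 35.2 F [-0.3 -0.1 -1.6]
units [-16.59   1.43   0.6 ]
[134.50944112 178.48261413]
[151.05373488 250.98891373]
```

View pics/s6c.png

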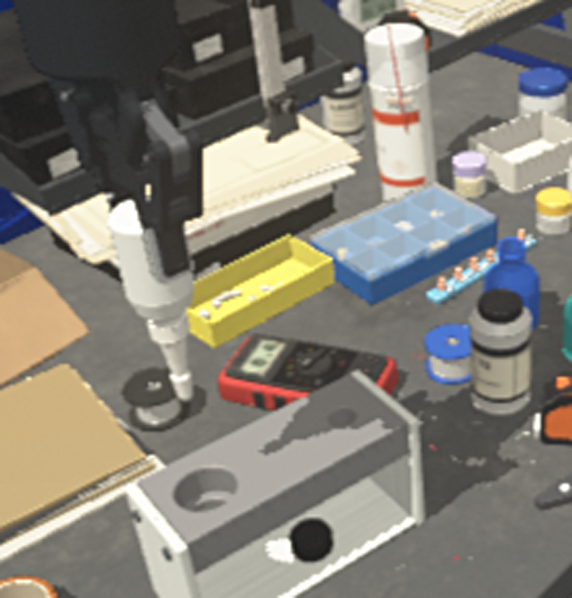

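The bottle hangs vertical in the fingers, tip at crop (184,403), which is pixel (151,254.5) against (151,251) predicted. All bystanders are in place. I'll carry it across high up, with the tip about 50 mm above the funnel rim's height.

Call:
arm_command([
  [36,-0.3,0.03,0,0,0,0],
  [36,-0.6,0.05,0,0,0,0],
  [36,-0.9,0.08,0,0,0,0],
  [36,-1,0.09,0,0,0,0],
  [36,-1,0.09,0,0,0,0],
  [36,-1,0.09,0,0,0,0],
  [36,-1,0.09,0,0,0,0],
  [36,-1,0.09,0,0,0,0],
  [36,-1,0.09,0,0,0,0],
  [36,-1,0.09,0,0,0,0],
])

```text
time_s: 19.2
position: [0.5089, 0.0166, 0.2913]
orientation: [0.761, 0.649, -0.0, 0.0]
wrist_force: [0.9, -1.2, -0.5]
width: 0.0385
grip_force: 35.2
```

Call:
arm_command([
  [36,-1,0.09,0,0,0,0],
  [36,-1,0.09,0,0,0,0],
  [36,-1,0.09,0,0,0,0],
  [36,-1,0.09,0,0,0,0],
  [36,-1,0.09,0,0,0,0],
  [36,-1,0.09,0,0,0,0],
  [36,-0.7,0.06,0,0,0,0],
  [36,-0.4,0.03,0,0,0,0],
  [36,0,0,0,0,0,0],
  [36,0,0,0,0,0,0],
])

```text
time_s: 20.2
position: [0.4947, -0.1941, 0.2912]
orientation: [0.761, 0.649, 0.0, -0.0]
wrist_force: [0.1, -0.5, -1.9]
width: 0.0381
grip_force: 35.2
```

Call:
arm_command([
  [36,0,0,0,0,0,0],
  [36,0,0,0,0,0,0],
])

```text
time_s: 20.4
position: [0.4953, -0.1934, 0.2914]
orientation: [0.76, 0.65, 0.0, -0.0]
wrist_force: [-0.3, -0.1, -1.1]
width: 0.0383
grip_force: 35.2
```

```bash
python3 - <<'E'
from h import *
togo([.4916,-.2151,.242]); cw=ctrl.get_calibration("wrist"); w=ctrl.grab_frame("wrist"); cs=ctrl.get_calibration("scene"); s=ctrl.grab_frame("scene")
np.savez("pics/v7.npz",w=w,s=s)
p=np.array(ctrl.sense()["position"]); T=p-[0,0,.1013]; M=[.4916,-.2151,.128]
for n,c in(("w",cw),("s",cs)): print(n,"tip",proj(c,T),"mouth",proj(c,M))
a=cv2.resize(s[90:200,280:390,::-1],(400,400),interpolation=cv2.INTER_CUBIC); b=cv2.resize(w[100:300,180:380,::-1],(400,400),interpolation=cv2.INTER_CUBIC)
cv2.imwrite("pics/c7.png",np.hstack([a,b]))
E
```

```text
t 20.4 pos [ 0.4953 -0.1934  0.2914] x [0.155 0.988 0.   ] y [ 0.988 -0.155 -0.   ] z [-0.e+00  2.e-04 -1.e+00] w 0.0383 grip 35.2 F [-0.3 -0.1 -1.1]
units [-0.73 -0.01  1.65]
w tip [275.96577495 205.76990273] mouth [275.48746506 208.97691016]
s tip [327.39908313 153.00613833] mouth [331.75538298 173.18768592]
```

View pics/c7.png

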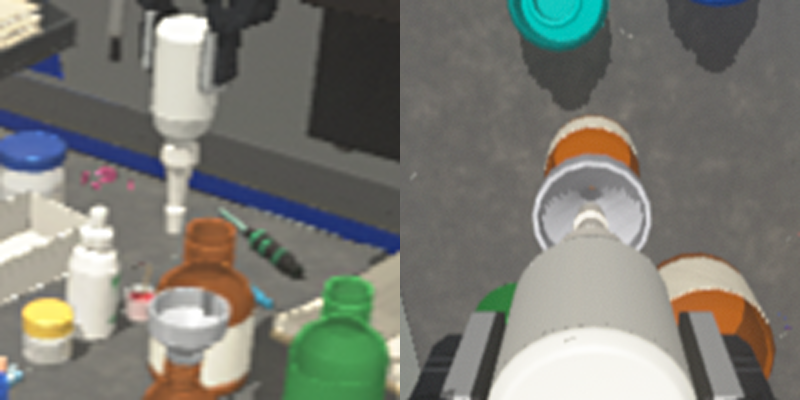

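Scene view: tip at (327.6,154.1) against (327.4,153.0) predicted. Wrist view: tip at (275,206.5), also as predicted, with the mouth centred at (276,207). The held geometry is confirmed. Next I'll centre it and lower it gently.

Call:
arm_command([
  [36,-0.25,0,0,0,0,0],
  [36,-0.25,0,0,0,0,0],
  [36,-0.23,0,0,0,0,0],
  [36,0,0,0,0,0,0],
  [36,0,0,0.3,0,0,0],
  [36,0,0,0.3,0,0,0],
  [36,0,0,0.3,0,0,0],
  [36,0,0,0.25,0,0,0],
  [36,0,0,0.15,0,0,0],
  [36,0,0,0,0,0,0],
])

```text
time_s: 21.5
position: [0.4913, -0.2155, 0.2512]
orientation: [0.76, 0.649, -0.0, -0.001]
wrist_force: [0.1, -0.3, 0.1]
width: 0.0381
grip_force: 35.2
```

Call:
arm_command([
  [36,0,0,0,0,0,0],
  [36,0,0,0,0,0,0],
  [36,0,0,0,0,0,0],
])

```text
time_s: 21.8
position: [0.4922, -0.2162, 0.2529]
orientation: [0.76, 0.649, 0.0, 0.001]
wrist_force: [-1.1, -0.1, -0.2]
width: 0.0378
grip_force: 35.2
```

```bash
python3 - <<'E'
from h import *
togo([.4916,-.2151,.241])
E
```

```text
t 21.8 pos [ 0.4922 -0.2162  0.2529] x [ 0.157  0.988 -0.   ] y [ 0.988 -0.157  0.001] z [ 9.e-04 -5.e-04 -1.e+00] w 0.0378 grip 35.2 F [-1.1 -0.1 -0.2]
units [ 0.03 -0.03  0.4 ]
```

Call:
arm_command([
  [36,0.02,-0.01,0.13,0,0,0],
  [36,0,0,0.13,0,0,0],
  [36,0,0,0.1,0,0,0],
  [36,0,0,0,0,0,0],
  [36,0,0,0,0,0,0],
  [36,0,0,0,0,0,0],
  [36,0,0,0,0,0,0],
  [36,0,0,0,0,0,0],
  [36,0,0,0,0,0,0],
  [36,0,0,0,0,0,0],
])

```text
time_s: 22.8
position: [0.4917, -0.2154, 0.2416]
orientation: [0.76, 0.649, 0.0, 0.0]
wrist_force: [-0.5, 0.3, -0.1]
width: 0.0373
grip_force: 35.2
```

```bash
python3 - <<'E'
from h import *
togo([.4916,-.2151,.241]); w=ctrl.grab_frame("wrist"); s=ctrl.grab_frame("scene"); print(np.abs(ctrl.sense()["qvel"]).max())
cs=ctrl.get_calibration("scene"); p=np.array(ctrl.sense()["position"]); print(proj(cs,p-[0,0,.1013]),proj(cs,[.4916,-.2151,.128]))
a=cv2.resize(s[110:220,230:340,::-1],(400,400),interpolation=cv2.INTER_CUBIC); a=cv2.resize(s[120:210,290:380,::-1],(400,400),interpolation=cv2.INTER_CUBIC); b=cv2.resize(w[100:300,180:380,::-1],(400,400),interpolation=cv2.INTER_CUBIC)
cv2.imwrite("pics/c8.png",np.hstack([a,b]))
E
```

```text
t 22.8 pos [ 0.4917 -0.2154  0.2416] x [ 0.157  0.988 -0.   ] y [ 0.988 -0.157  0.   ] z [ 1.e-04 -1.e-04 -1.e+00] w 0.0373 grip 35.2 F [-0.5  0.3 -0.1]
units [ 0.01 -0.    0.02]
0.0019000012981907118
[332.18142696 168.73923176] [331.75538298 173.18768592]
```

View pics/c8.png

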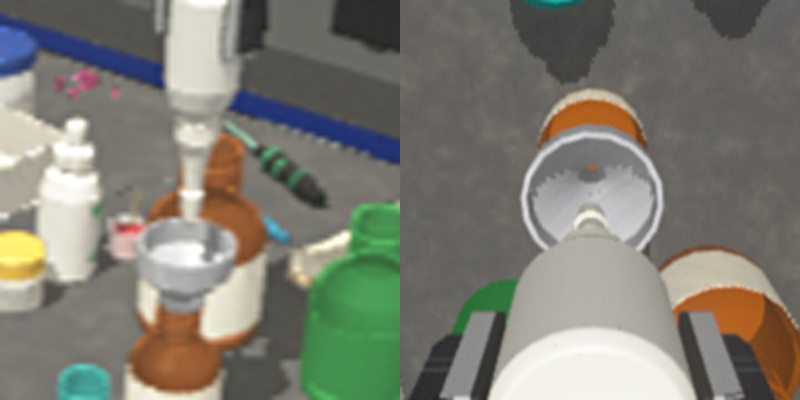

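The tip at (190,218) hovers about 5 px (≈12 mm) above the mouth centre (187,240) in the scene view. The wrist view, once parallax is allowed for, shows it centred to within 2 mm. The arm is still, so I'll hand in.

```bash
python3 -c "
from cell import ctrl
print(ctrl.hand_in())"
```

```text
the job is handed in; nothing more can be done
None
```

Handed in at about 23 s (no verdict was returned): the funnel is home in the amber bottle's neck and let go, and the squeeze bottle is held still, nozzle down and centred to within about 2 mm, some 12 mm above the rim, with nothing knocked in the views I took.

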